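# Lock the kit bin on the carrier plate

## Task

Get the kit bin (the one with the raised carrying bar) ready for its trip to the workshop: swing the carrier plate's lock lever fully back to its open stop, set the bin down, level and not dropped, in the nest of the plate so that it stands flat on the floor of the nest, and let go of it. Then push the lever through its quarter turn over the bin's front rim until it is fully home against the locked stop. Leave the plain bin, the aluminium can and the wrench where they are.

Things in the scene. Friction and masses are not known exactly. Their poses are not given: they have to be found in the camera images.
- carrier: Fixed aluminium plate 204 x 184 x 10 mm with the bin's nest. Origin: on the bench below the nest's centre; x along the nest's length, away from its front (lever) end, y left, z up. Nest floor 10 mm above the bench; curbs 5 mm clear of the bin all round, upright to 24 mm above the bench, then flaring outward to 35 mm as a lead-in (the long sides' curbs leave the front 60 mm open).
- lock_lever (a joint): Angle of the lever: 0 = open stop (points along the carrier's -x, clear of the nest), 1.571 = locked stop (along the carrier's -y, over the bin's front rim); grows counter-clockwise from above. Flat steel bar 24 mm wide, 12 thick, underside 76 mm above the bench (6 mm over a seated bin's rim). No spring: friction 0.4 N m (3 N at the grip) holds it where it is left.
- lever_pivot (a point): Point on the lever's pivot axis, 82 mm above the bench (mid-thickness of the bar), at carrier x -65, y +90 mm. Fixed.
- lever_grip (a point): The lever's grip: an upright black round post 22 mm in diameter, 130 mm from the pivot axis, reaching from the top of the bar (88 mm above the bench) to 138 mm. This point is on the post's axis 112 mm above the bench and moves with the lever; its x axis points from the post to the pivot.
- kit_bin_mid (a point): Loose red bin, 0.25-0.5 kg, 170 (its x) x 104 (y) mm, rim 60 mm high. Carrying bar across its middle: 14 mm thick (x), 96 long (y), 18 high, its centre 86 mm above the bin's foot. This point: bin's centre, 47.5 mm above its foot; 57.5 mm above the bench when nested. Symmetric end for end: goes in the nest either way round, length along the nest's x.
- plain_bin_mid (a point): Bystander: the plain red bin, 170 x 104 x 60 mm, as the kit bin but without carrying bar. Point at its centre, 30 mm above its foot.
- spray_can: Bystander: aluminium can, 60 mm in diameter, 150 mm high, standing. Origin at the centre of its foot.
- wrench: Bystander: steel wrench 190 mm long, lying flat, its length along its x. Origin at the middle of its underside.
- kit_bin: The same kit bin; origin at the centre of its foot, axes as above.
Things that resemble listed ones, but are neither listed nor needed, are in the scene too. What is shaped like the kit_bin but blue, green or purple is not meant.

How it is judged:
By the outcome, as a careful person would: the job done as asked, in the order asked, and still so for the second after the job is handed in, with the robot touching nothing.
It also fails if it takes over 69 s, if anything falls off the work surface, if the arm or the gripper's body presses on something with over 40 N, if the wrist force passes 120 N, or if a joint passes its speed limit or range.

## Robot

A 6-joint arm with a two-finger parallel gripper is mounted at the origin on the work surface. World frame = base frame: x ahead of the robot, y to its left, z up, the work surface at z = 0. Lengths are in m, angles in rad, forces in N, time in s.
With the tool pointing down it reaches from about 0.275 to 1 m from the base axis. Payload 8.4 kg.
Tool frame: the origin (TCP) lies on the centre line of the jaws, within the pads' length; the fingertips stand 17 mm ahead of it and the grasp point (between the pads) lies 2 mm behind it (bot.tcp_to_tips is the y of the fingertips in the tool frame, in m); y points along the fingers, z is the direction in which the jaws open and shut, and the axes are right-handed (so a half turn about y gives the same grasp; the last joint's range is limited). The gripper opens to 85 mm and grips with 20 to 120 N. Pads are 22 mm wide; open, the fingers measure 114 mm over their backs; the gripper's body (76 mm by 85 mm) begins 54 mm behind the grasp point. The pads swing forward as they close: fully open they stand 13 mm farther back than shut.
Start: joints at [-1.189, 0.353, 1.633, -0, 1.155, -0.002], TCP at [0.234, -0.58, 0.248] pointing down, gripper open.
Joint ranges: [-2.63, 2.63], [-0.92, 2.1], [0.06, 2.66], [-1.3, 4.44], [0, 2.69], [-3.02, 3.02]. Speed limits (rad/s): [2.22, 2.22, 2.79, 3.14, 3.14, 3.14].

## Interface

Orientations are given as a unit quaternion [x, y, z, w].
In Python, from workcell import bot, hand, kinematics, get_obs, vision, hand_in gives the robot as it stands. The module is installed in compiled form; this text tells all that it offers. Calls block until the motion is done:
- bot.reach(position, orientation): joint-space move of the TCP to a pose.
- bot.servo_line(position, ori=None, velocity=0.15): straight line of the TCP; ori=None keeps the orientation; velocity is the mean speed in m/s.
- bot.goto_joints(angles): joint-space move.
- hand.move_gripper(opening, strength=None): finger opening in m; strength is the grip in N (None keeps the last); returns when the fingers have stopped.
- bot.dwell(seconds).
- kinematics.solve_ik(position, orientation): joint angles nearest the present ones, or None.
- get_obs(): the state.
- vision.read_camera(name): name is "scene" or "top" or "wrist"; returns a dict with "frame" (384x512x3 uint8, red, green, blue), "intrinsics" (3x3 intrinsics, pixels), "dist" ([k1, k2, p1, p2, k3] as OpenCV has them; the pictures are not rectified), "view" (4x4, takes a point from world to camera coordinates). Camera axes: x right, y down, z forward; pixel columns grow to the right and rows downward; lengths in m; the calibration is good to about 2 mm. A picture is of the moment at which its call begins. There is no depth.
A pose or a line that the arm cannot do raises bot.IKError and nothing moves.
- hand_in(): hands the job in, once; it reports no verdict.
The state is a dict: "time_s": time; "joint_pos": joint angles; "joint_vel": joint speeds; "joint_efforts": joint torques, N m; "position": TCP position; "orientation": TCP orientation; "wrist_force": force on the tool from outside, world axes, zero at the start; "ft_torque": the same for the moment, N m; "gripper_width": finger opening in m.
Only numpy, scipy, OpenCV 4.12 (cv2) and the standard library are available. Lean on these libraries where they do the work, as an engineer would, in place of code of your own. Each camera call takes 0.05 s, during which the arm holds its last target.

## Working session

There is one attempt and no reset: what is moved stays moved. The work goes in short steps, each a Python script; the robot and the scene stay as the last script left them, time stands still between calls to the robot, and variables do not carry over. Pictures are saved under pics/ and viewed, and the job is handed in when it is done.

```bash
mkdir -p pics
cat > h.py <<'E'
import numpy as np, cv2, json
from workcell import bot, hand, kinematics, get_obs, vision, hand_in
def cam(n,fn=None):
    c=vision.read_camera(n)
    if fn:
        cv2.imwrite('pics/'+fn+'.png',cv2.cvtColor(c['frame'],cv2.COLOR_RGB2BGR))
    np.savez('/tmp/'+(fn or n)+'.npz',**{k:np.array(v) for k,v in c.items()})
    return c
def load(fn): return dict(np.load('/tmp/'+fn+'.npz'))
def ray(c,px):
    u=cv2.undistortPoints(np.array([[px]],float),np.array(c['intrinsics'],float),np.array(c['dist'],float))[0,0]
    V=np.array(c['view']);R=V[:3,:3];t=V[:3,3]
    return -R.T@t, R.T@np.array([u[0],u[1],1.])
def plane(c,px,z):
    o,d=ray(c,px); return o+d*(z-o[2])/d[2]
def proj(c,P):
    V=np.array(c['view']);r=cv2.Rodrigues(V[:3,:3])[0]
    return cv2.projectPoints(np.array(P,float).reshape(-1,1,3),r,V[:3,3],np.array(c['intrinsics'],float),np.array(c['dist'],float))[0][:,0]
E
python3 - <<'E'
from h import *
for n in ['scene','top','wrist']: 
    c=cam(n,n+'0'); o=ray(c,(256,192)); print(n,np.round(o[0],3),np.round(o[1],3))
o=get_obs(); print(o)
E
```

```text
scene [ 1.186 -0.351  0.949] [-0.59   0.242 -0.77 ]
top [ 0.339 -0.099  1.128] [ 0.165  0.023 -0.986]
wrist [ 0.304 -0.551  0.373] [-0.282 -0.111 -0.953]
{'time_s': 0.15, 'joint_pos': array([-1.18940518e+00,  3.53529442e-01,  1.63394311e+00,  3.30681019e-05,
        1.15518746e+00, -2.44506329e-03]), 'joint_vel': array([-0.0011394 , -0.00081624, -0.00313486,  0.00032917, -0.00221664,
       -0.00035194]), 'joint_efforts': array([ 1.30525299e-03, -6.05637002e+01, -3.42339957e+01,  4.99354235e-05,
        6.08620379e-03,  4.53431528e-05]), 'position': array([ 0.23390952, -0.57922024,  0.24771754]), 'orientation': array([-0.13493097,  0.69449786, -0.6937526 ,  0.13480983]), 'wrist_force': array([-0.26829899,  0.92195181, -0.51141933]), 'ft_torque': array([ 0.01376747, -0.02229284,  0.02330385]), 'gripper_width': 0.08561021240826572}
```

View pics/scene0.png

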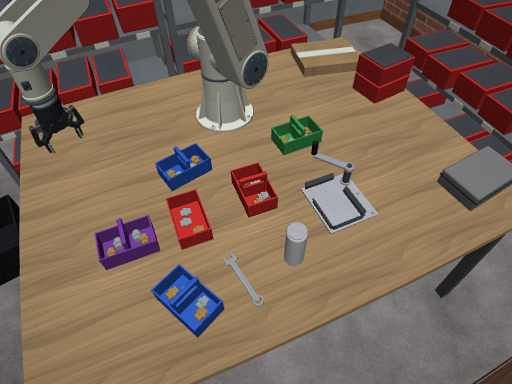

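View pics/top0.png

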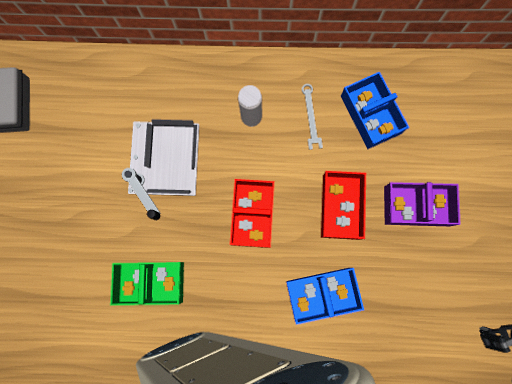

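View pics/wrist0.png

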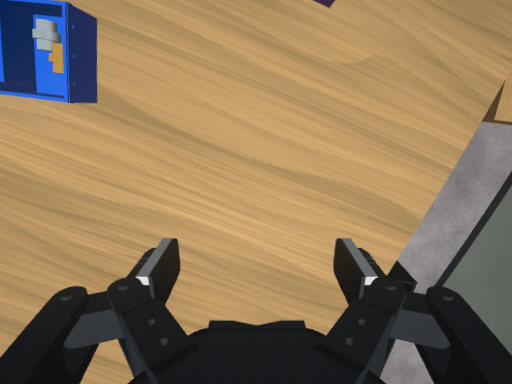

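Run:
```python
import cv2,numpy as np
t=cv2.imread('pics/top0.png')
a=cv2.resize(t[105:235,105:225],None,fx=4.4,fy=4.4,interpolation=cv2.INTER_CUBIC)
cv2.imwrite('pics/carr.png',a)
b=cv2.resize(t[165:255,220:375],None,fx=5,fy=5,interpolation=cv2.INTER_CUBIC)
cv2.imwrite('pics/bins.png',b)
s=cv2.imread('pics/scene0.png')
b=cv2.resize(s[130:250,220:380],None,fx=5,fy=5,interpolation=cv2.INTER_CUBIC)
cv2.imwrite('pics/scar.png',b)
```

```text
(no output)
```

View pics/carr.png

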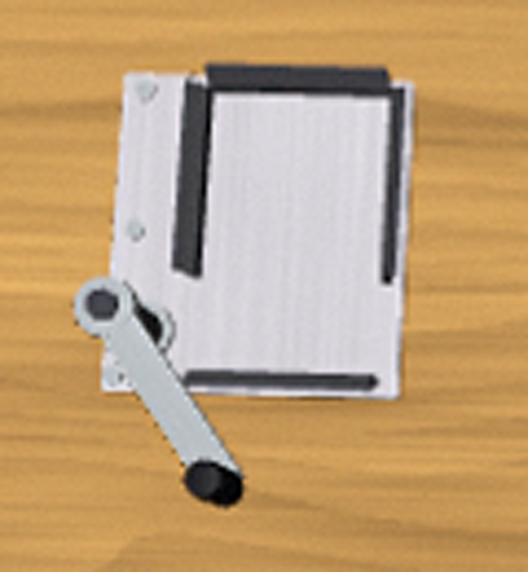

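View pics/bins.png

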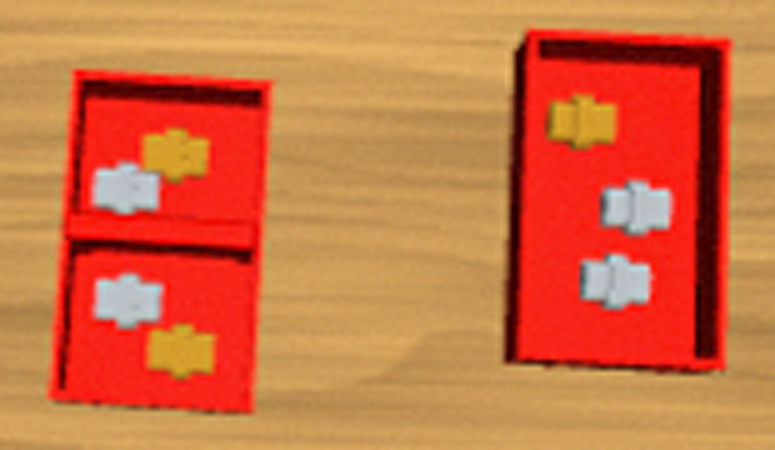

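View pics/scar.png

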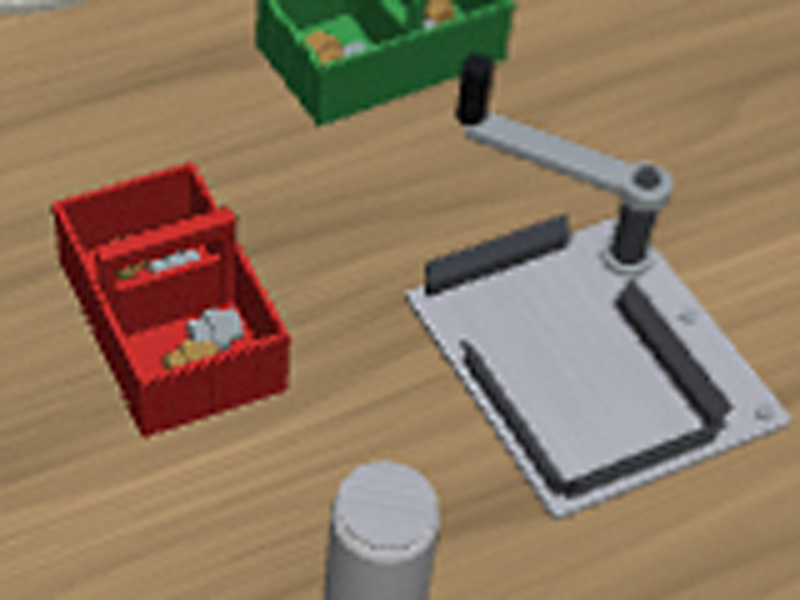

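Run:
```python
from h import *
T=load('top0');S=load('scene0')
def crop2(x,y): return (105+x/4.4-0.4,105+y/4.4-0.4)
print('plate corners'); 
P=[plane(T,crop2(*p),.01) for p in [(126,74),(414,82),(399,398),(102,391)]]
for p in P: print(np.round(p,4))
print([round(np.linalg.norm(P[i]-P[(i+1)%4]),4) for i in range(4)])
pv=plane(T,crop2(104,302),.09); print('pivot top',pv)
post=plane(T,crop2(206,481),.138); print('post',post)
def two(a,b):
    o1,d1=ray(T,a);o2,d2=ray(S,b)
    A=np.stack([d1,-d2],1);s=np.linalg.lstsq(A,o2-o1,rcond=None)[0]
    p=o1+s[0]*d1;q=o2+s[1]*d2;return (p+q)/2,np.linalg.norm(p-q)
def sc(x,y): return (220+x/5-.4,130+y/5-.4)
print('post2',two(crop2(206,481),sc(481,63)),'piv2',two(crop2(104,302),sc(650,178)))
def b(x,y): return (220+x/5-.4,165+y/5-.4)
Q=[plane(T,b(*p),.06) for p in [(77,71),(271,82),(253,411),(52,399)]]
for q in Q: print(np.round(q,4))
print('bin c',np.mean(Q,0),[round(np.linalg.norm(Q[i]-Q[(i+1)%4]),4) for i in range(4)])
print('bar',[plane(T,b(*p),.095) for p in [(68,227),(253,236)]])
e=Q[0]-Q[3]+Q[1]-Q[2];print('yaw bin',np.arctan2(e[1],e[0]))
e=P[0]-P[3]+P[1]-P[2];print('yaw plate',np.arctan2(e[1],e[0]))
```

```text
plate corners
[0.7171 0.275  0.01  ]
[0.7166 0.0922 0.01  ]
[0.5137 0.0917 0.01  ]
[0.5134 0.2755 0.01  ]
[np.float64(0.1828), np.float64(0.2028), np.float64(0.1838), np.float64(0.2037)]
pivot top [0.55302932 0.25137917 0.09      ]
post [0.44542638 0.17246636 0.138     ]
post2 (array([0.44634172, 0.17492095, 0.13750139]), np.float64(0.0047446884315184975)) piv2 (array([0.55295429, 0.2517495 , 0.09353267]), np.float64(0.003155118412768693))
[ 0.5515 -0.0185  0.06  ]
[ 0.5482 -0.1198  0.06  ]
[ 0.3777 -0.1144  0.06  ]
[ 0.381  -0.0119  0.06  ]
bin c [ 0.46458507 -0.06613178  0.06      ] [np.float64(0.1014), np.float64(0.1705), np.float64(0.1025), np.float64(0.1706)]
bar [array([ 0.4651302 , -0.01947453,  0.095     ]), array([ 0.46302407, -0.11186587,  0.095     ])]
yaw bin -0.03525341346130789
yaw plate -6.194113959165611e-05
```

```bash
cat >> h.py <<'E'
from scipy.spatial.transform import Rotation as Rn
def down(yaw):
    z=np.array([np.cos(yaw),np.sin(yaw),0]);y=np.array([0,0,-1.]);x=np.cross(y,z)
    return Rn.from_matrix(np.stack([x,y,z],1)).as_quat()
E
python3 - <<'E'
from h import *
o=get_obs();print(Rn.from_quat(o['orientation']).as_matrix().round(3))
piv=np.array([.551,.2515])
for s in (0,np.pi):
  for a in (.63,0,-0.02,.8,1.57):
    p=piv+.13*np.array([-np.cos(a),-np.sin(a)])
    q=down(a-np.pi/2+s)
    for z in (.25,.116):
        print(s,a,z,np.round(kinematics.solve_ik([*p,z],q),2))
for s in (0,np.pi):
  print('bin',np.round(kinematics.solve_ik([.4646,-.066,.09],down(-.035+s)),2),np.round(kinematics.solve_ik([.615,.1615,.2],down(s)),2))
E
```

```text
[[-0.927 -0.     0.374]
 [-0.374  0.001 -0.927]
 [-0.    -1.    -0.001]]
0 0.63 0.25 [ 0.37  0.12  1.93 -0.    1.09  1.31]
0 0.63 0.116 [ 0.37  0.31  2.05 -0.    0.78  1.31]
0 0 0.25 [ 0.54  0.14  1.91 -0.    1.09  2.11]
0 0 0.116 [ 0.54  0.33  2.03 -0.    0.79  2.11]
0 -0.02 0.25 [ 0.54  0.14  1.91 -0.    1.09  2.13]
0 -0.02 0.116 [ 0.54  0.33  2.03 -0.    0.79  2.13]
0 0.8 0.25 [ 0.33  0.13  1.92 -0.    1.09  1.1 ]
0 0.8 0.116 [ 0.33  0.32  2.04 -0.    0.78  1.1 ]
0 1.57 0.25 [ 0.21  0.26  1.76 -0.    1.12  0.22]
0 1.57 0.116 [ 0.21  0.42  1.87 -0.    0.85  0.22]
3.141592653589793 0.63 0.25 [ 0.37  0.12  1.93 -0.    1.09 -1.83]
3.141592653589793 0.63 0.116 [ 0.37  0.31  2.05 -0.    0.78 -1.83]
3.141592653589793 0 0.25 [ 0.54  0.14  1.91 -0.    1.09 -1.04]
3.141592653589793 0 0.116 [ 0.54  0.33  2.03 -0.    0.79 -1.04]
3.141592653589793 -0.02 0.25 [ 0.54  0.14  1.91 -0.    1.09 -1.01]
3.141592653589793 -0.02 0.116 [ 0.54  0.33  2.03 -0.    0.79 -1.01]
3.141592653589793 0.8 0.25 [ 0.33  0.13  1.92 -0.    1.09 -2.04]
3.141592653589793 0.8 0.116 [ 0.33  0.32  2.04 -0.    0.78 -2.04]
3.141592653589793 1.57 0.25 [ 0.21  0.26  1.76 -0.    1.12 -2.93]
3.141592653589793 1.57 0.116 [ 0.21  0.42  1.87 -0.    0.85 -2.93]
bin [-0.14  0.34  2.09 -0.    0.71 -0.11] [ 0.25  0.42  1.65 -0.    1.07  0.25]Traceback (most recent call last):
  File "<stdin>", line 11, in <module>
    return _wrapfunc(a, 'round', decimals=decimals, out=out)
    return _wrapit(obj, method, *args, **kwds)
    result = getattr(arr, method)(*args, **kwds)
TypeError: unsupported operand type(s) for *: 'NoneType' and 'float'
```

Run:
```python
from h import *
a=.63
bot.reach([.446,.174,.26],down(a-np.pi/2))
c=cam('wrist','w1'); o=get_obs();print(o['time_s'],o['position'],o['wrist_force'])
print(proj(c,[[.446,.174,.138],[.551,.2515,.09],[.615,.1615,.01]]))
```

```text
2.9583 [0.4463098  0.17347811 0.25997543] [ 0.13647877  0.52778738 -0.54683391]
[[255.61674263 189.38972233]
 [254.68404435  51.28111439]
 [340.03835477  65.27476164]]
```

View pics/w1.png

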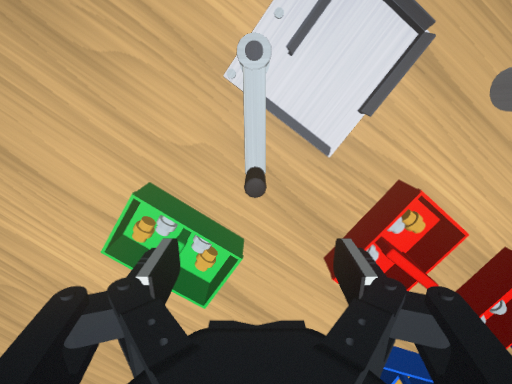

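```bash
cat >> h.py <<'E'
PIV=np.array([.551,.2515])
def lp(a,z=.116): 
    p=PIV+.13*np.array([-np.cos(a),-np.sin(a)]); return [*p,z]
def F():
    o=get_obs(); return np.round(o['wrist_force'],1)
def tang(a): return np.array([np.sin(a),-np.cos(a),0])  # + toward locking
E
python3 - <<'E'
from h import *
c=load('w1')
for p in [(332,157),(225,75)]: print('plate',plane(c,p,.01).round(4))
print('piv',plane(c,(254,50),.09).round(4),'post',plane(c,(255,186),.138).round(4))
a=.63
hand.move_gripper(.06,25)
bot.servo_line([.446,.174,.116],velocity=.12)
print(F())
hand.move_gripper(.0,25)
o=get_obs();print('w',o['gripper_width'],F(),o['time_s'])
f0=o['wrist_force']
for a in (.5,.37,.24,.12,.06,.03,0.01):
    bot.servo_line(lp(a),down(a-np.pi/2),velocity=.08)
    o=get_obs(); f=o['wrist_force']-f0; print(a,f.round(1),round(f@tang(a),1),o['position'].round(4))
    if abs(f@tang(a))>20 or np.linalg.norm(f)>40: break
c=cam('wrist','w2');print(o['time_s'])
E
```

```text
plate [0.5167 0.0916 0.01  ]
plate [0.5169 0.2752 0.01  ]
piv [0.5516 0.2528 0.09  ] post [0.4484 0.1765 0.138 ]
[-0.1  0.4 -0.6]
w 0.020946282077016765 [-1.4 -0.7  7.6] 5.1083
0.5 [-2.9  0.1  1.4] -1.5 [0.4363 0.1893 0.1164]
0.37 [-3.7  1.6  1.6] -2.8 [0.429  0.2047 0.1164]
0.24 [-5.5  0.2  3.1] -1.5 [0.4238 0.2209 0.1164]
0.12 [-5.9  1.   3. ] -1.7 [0.4208 0.2362 0.1164]
0.06 [-6.9  2.2  3.3] -2.7 [0.42   0.244  0.1164]
0.03 [-6.2  1.2  4.8] -1.4 [0.4199 0.2476 0.1164]
0.01 [-6.9 -0.8  4.1] 0.7 [0.4197 0.25   0.1164]
7.2917
```

View pics/w2.png

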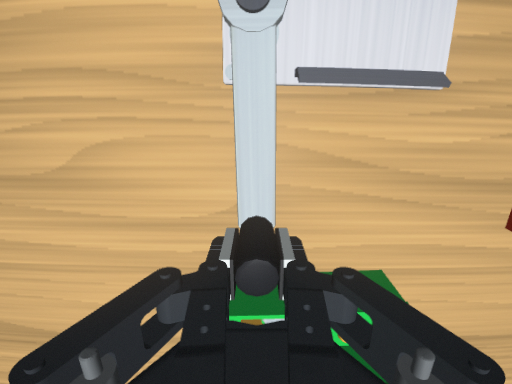

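Run:
```python
from h import *
f0=np.array([-1.4,-.7,7.6])
for a in (-.01,-.02,-.03,-.04,-.05,-.06,-.07):
    bot.servo_line(lp(a),down(a-np.pi/2),velocity=.04)
    bot.dwell(.1)
    o=get_obs(); f=o['wrist_force']-f0; print(a,f.round(1),round(f@tang(a),1),o['position'].round(4))
    if f@tang(a)>22: break
print(o['time_s'])
```

```text
-0.01 [-7.2  1.2  5. ] -1.1 [0.4197 0.2526 0.1164]
-0.02 [-6.6 -1.5  5.1] 1.6 [0.4197 0.2537 0.1164]
-0.03 [-4.9 -8.7  7. ] 8.8 [0.4198 0.2539 0.1163]
-0.04 [ -3.2 -16.1   9.4] 16.2 [0.4198 0.254  0.1162]
-0.05 [ -0.  -24.3  10.7] 24.3 [0.4199 0.2541 0.1162]
9.0917
```

Run:
```python
from h import *
hand.move_gripper(.06)
p=get_obs()['position']; bot.servo_line([p[0],p[1],.26],velocity=.2)
c=cam('wrist','w3'); t=cam('top','t3')
bot.reach([.4646,-.066,.26],down(-.035))
c=cam('wrist','w4'); print(get_obs()['time_s'],F())
```

```text
12.525 [-0.4 -0.  -0. ]
```

View pics/w3.png

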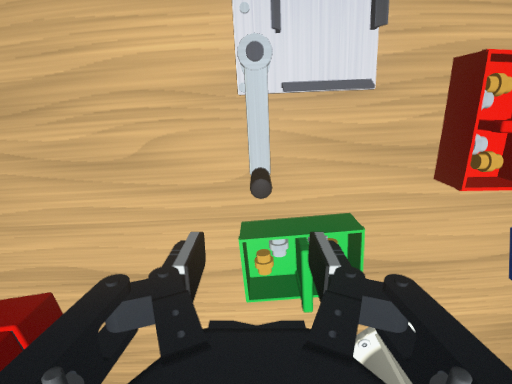

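View pics/w4.png

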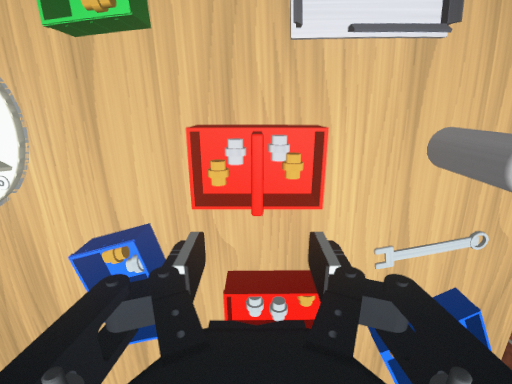

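View pics/t3.png

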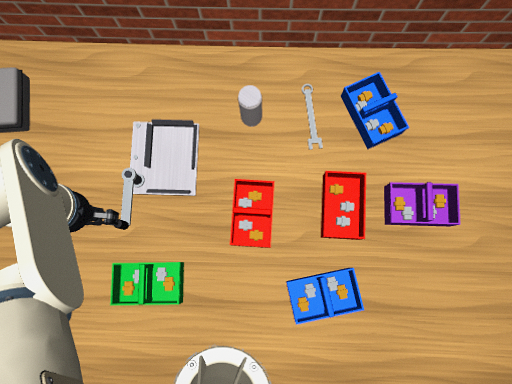

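Run:
```python
from h import *
c=load('w4'); 
Q=[plane(c,p,.06) for p in [(187,127),(327.5,126),(323,208),(193,209)]]
for q in Q: print(q.round(4))
m=np.mean(Q,0);print(m.round(4)); e=Q[1]-Q[0]+Q[2]-Q[3];print(np.arctan2(e[1],e[0]),[round(np.linalg.norm(Q[i]-Q[(i+1)%4]),4) for i in range(4)])
print('bar', [plane(c,p,.095).round(4) for p in [(257.5,132),(257.5,215)]])
c=load('w3')
print('plate',[plane(c,p,.01).round(4) for p in [(238,94.5),(376,89)]],'piv',plane(c,(255,51),.09).round(4),'post',plane(c,(261,184),.138).round(4))
im=cv2.imread('pics/w4.png'); a=cv2.resize(im[110:225,170:340],None,fx=4.5,fy=4.5,interpolation=cv2.INTER_CUBIC);cv2.imwrite('pics/w4c.png',a)
```

```text
[ 0.3837 -0.0089  0.06  ]
[ 0.5509 -0.0137  0.06  ]
[ 0.5494 -0.118   0.06  ]
[ 0.3799 -0.1134  0.06  ]
[ 0.466  -0.0635  0.06  ]
-0.028159348995421097 [np.float64(0.1673), np.float64(0.1043), np.float64(0.1695), np.float64(0.1045)]
bar [array([ 0.4674, -0.015 ,  0.095 ]), array([ 0.4641, -0.1102,  0.095 ])]
plate [array([0.5141, 0.2769, 0.01  ]), array([0.513 , 0.0933, 0.01  ])] piv [0.551  0.2522 0.09  ] post [0.4261 0.2528 0.138 ]
```

View pics/w4c.png

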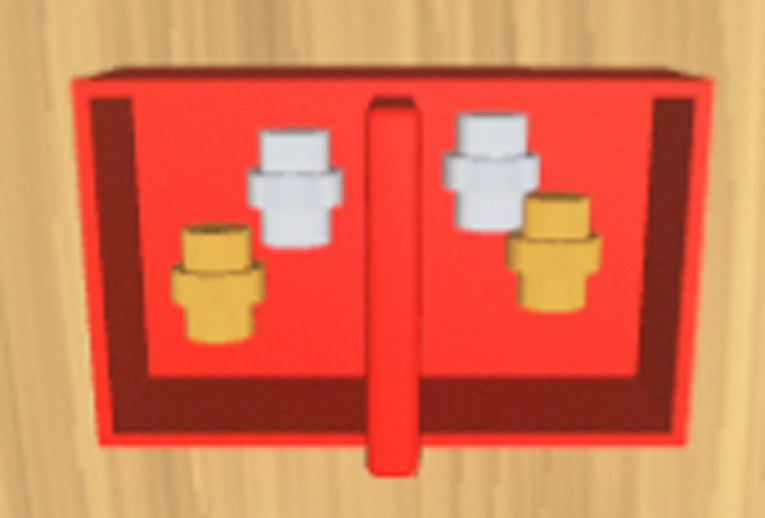

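Run:
```python
from h import *
q=down(-.033)
bot.servo_line([.4657,-.0645,.13],q,velocity=.15)
bot.servo_line([.4657,-.0645,.084],q,velocity=.08)
print(F()); 
hand.move_gripper(0,50)
o=get_obs();print('w',o['gripper_width'],o['position'],F(),o['time_s'])
bot.servo_line([.4657,-.0645,.25],q,velocity=.15)
bot.dwell(.1);o=get_obs();print(o['gripper_width'],F(),o['ft_torque'])
bot.servo_line([.616,.162,.25],down(0),velocity=.15)
bot.dwell(.2)
cam('scene','s5');cam('wrist','w5');cam('top','t5');print(get_obs()['time_s'],get_obs()['position'])
```

```text
[-0.   0.4  0.4]
w 0.01323527015904201 [ 0.46592363 -0.06453187  0.08444051] [-1.3 -0.   5.8] 14.75
0.013022278472962483 [-0.6  0.5 -3.1] [ 0.00843256 -0.00134052  0.04875157]
18.4167 [0.61596682 0.16183733 0.25006179]
```

View pics/w5.png

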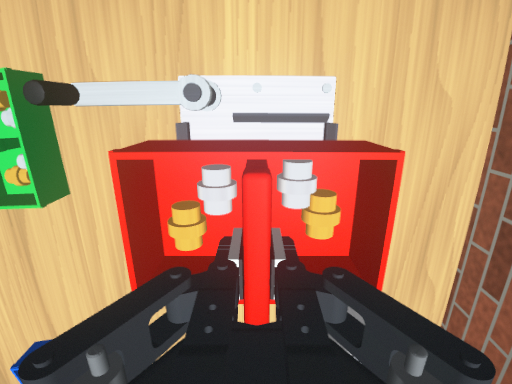

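View pics/s5.png

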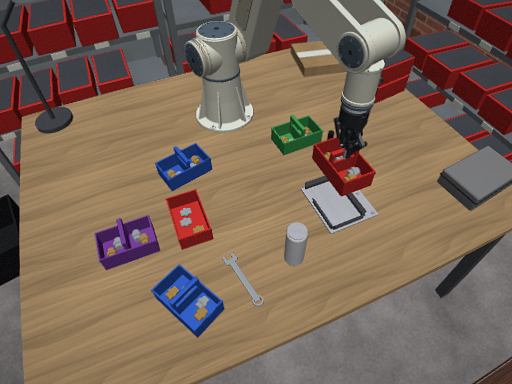

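View pics/t5.png

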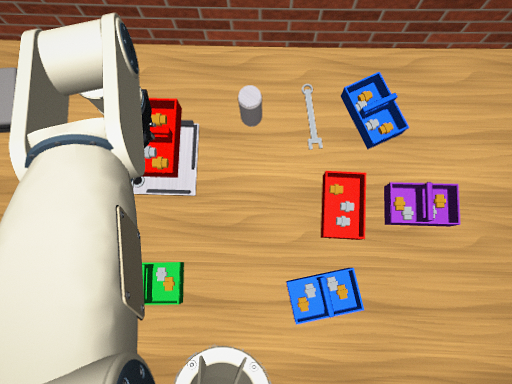

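Run:
```python
from h import *
c=load('w5')
print('rim',[plane(c,p,.226).round(4) for p in [(111,152),(403,152)]],'bartop',plane(c,(257,174),.261).round(4))
print('plate',[plane(c,p,.01).round(4) for p in [(180,77),(336,78)]],'piv',plane(c,(195,93),.09).round(4), 'post',plane(c,(38,93),.138).round(4))
print('leftcurb top (z.035)',plane(c,(233,115),.035).round(4),plane(c,(328,115),.035).round(4))
t=load('t5')
print('top rim',[plane(t,p,.226).round(4) for p in [(181,99),(178,177)]])
im=cv2.imread('pics/w5.png');cv2.imwrite('pics/w5c.png',cv2.resize(im[60:180,90:420],None,fx=2.4,fy=2.4,interpolation=cv2.INTER_CUBIC))
```

```text
rim [array([0.5333, 0.2142, 0.226 ]), array([0.699, 0.214, 0.226])] bartop [0.6161 0.2097 0.261 ]
plate [array([0.5183, 0.2757, 0.01  ]), array([0.7177, 0.2744, 0.01  ])] piv [0.5538 0.252  0.09  ] post [0.4266 0.2524 0.138 ]
leftcurb top (z.035) [0.5871 0.2288 0.035 ] [0.7041 0.229  0.035 ]
top rim [array([0.6996, 0.098 , 0.226 ]), array([0.5194, 0.0951, 0.226 ])]
```

View pics/w5c.png

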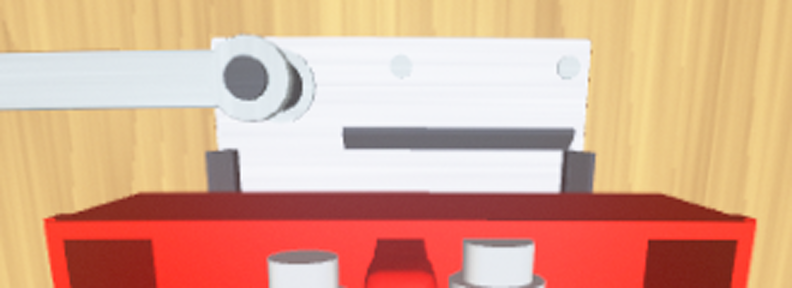

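Run:
```python
from h import *
x,y=.617,.162
bot.servo_line([x,y,.15],velocity=.15)
bot.servo_line([x,y,.110],velocity=.06)
bot.dwell(.1); f0=get_obs()['wrist_force']; print(f0.round(1))
z=.110
while z>.090:
    z-=.002 if z>.0985 else .001
    bot.servo_line([x,y,z],velocity=.04)
    o=get_obs();f=o['wrist_force']-f0; print(round(z,4),o['position'].round(4),f.round(1))
    if f[2]>6 or np.linalg.norm(f)>12: break
cam('scene','s6');print(get_obs()['time_s'],get_obs()['ft_torque'])
cam('wrist','w6')
```

```text
[-0.1 -0.4 -3.6]
0.108 [0.617 0.162 0.108] [0.8 0.7 0.9]
0.106 [0.6169 0.162  0.1058] [-0.3  0.4  1. ]
0.104 [0.6169 0.1619 0.1038] [0.2 0.5 0.7]
0.102 [0.6169 0.162  0.1018] [-0.6 -0.2 -0.6]
0.1 [0.6169 0.162  0.0998] [-0.4 -0.   0.9]
0.098 [0.6169 0.162  0.0978] [0.1 0.3 0.6]
0.097 [0.617  0.162  0.0969] [-0.1 -0.2  0.2]
0.096 [0.617  0.162  0.0959] [-0.3 -0.   0.8]
0.095 [0.6169 0.162  0.0949] [-0.5  0.4  1.2]
0.094 [0.6171 0.162  0.0945] [-2.  -0.1  7.3]
22.7 [-0.04517143  0.38876098 -0.01116446]
```

View pics/w6.png

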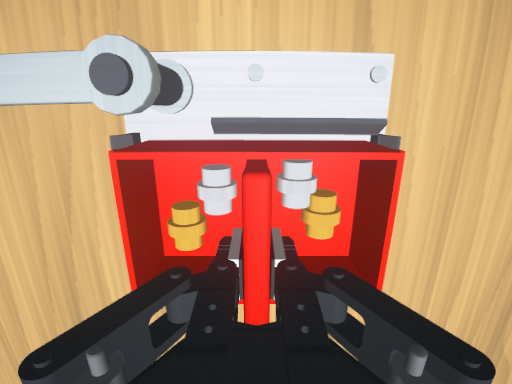

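View pics/s6.png

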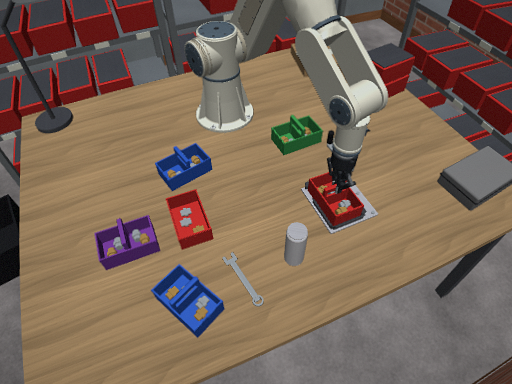

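Run:
```python
from h import *
hand.move_gripper(.05)
bot.servo_line([.617,.162,.26],velocity=.15)
cam('wrist','w7');print(get_obs()['time_s'])
bot.reach([.4225,.2535,.26],down(-np.pi/2))
cam('wrist','w8');cam('scene','s8');print(get_obs()['time_s'])
```

```text
24.5
26.225
```

View pics/w7.png

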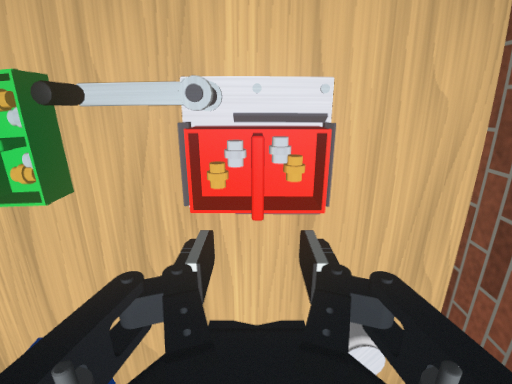

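View pics/w8.png

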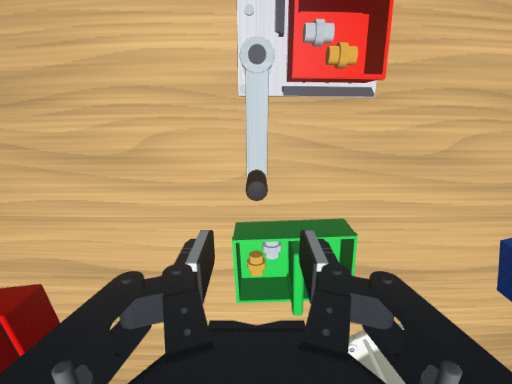

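Run:
```python
import h
from h import *
c=load('w7');Q=[plane(c,p,.07) for p in [(185,128),(331,127),(326,212),(190,214)]]
print('rim',np.mean(Q,0).round(4),[round(np.linalg.norm(Q[i]-Q[(i+1)%4]),4) for i in range(4)])
h.PIV[:]=[.5515,.2535]
Z=.118
bot.servo_line([.4225,.2535,Z],velocity=.15)
hand.move_gripper(0,25); 
f0=get_obs()['wrist_force'];print('w',get_obs()['gripper_width'],f0.round(1))
for a in np.append(np.arange(.1,1.5,.1),[1.5,1.53,1.55]):
    bot.servo_line(lp(a,Z),down(a-np.pi/2),velocity=.07)
    o=get_obs(); f=o['wrist_force']-f0; print(round(a,2),f.round(1),round(f@tang(a),1),o['position'].round(4))
    if abs(f@tang(a))>22 or np.linalg.norm(f)>45: break
print(o['time_s'])
```

```text
rim [0.6178 0.1629 0.07  ] [np.float64(0.1682), np.float64(0.1051), np.float64(0.1724), np.float64(0.1068)]
w 0.020992259279276677 [ 0.4 -1.2  7.2]
0.1 [ 4.6 -2.  -2.7] 2.4 [0.4235 0.2407 0.1188]
0.2 [ 4.5 -0.7 -1.5] 1.5 [0.4254 0.2281 0.1187]
0.3 [ 5.   1.  -0.7] 0.5 [0.4285 0.2156 0.1187]
0.4 [ 3.5 -0.1 -0.7] 1.5 [0.433  0.2034 0.1188]
0.5 [ 3.4  1.  -1. ] 0.7 [0.4386 0.1918 0.1187]
0.6 [ 2.2  2.3 -0.5] -0.7 [0.4454 0.1807 0.1187]
0.7 [2.8 1.9 0.2] 0.4 [0.4532 0.1704 0.1188]
0.8 [1.7 2.2 0. ] -0.3 [0.4621 0.1609 0.1187]
0.9 [ 2.4  2.5 -0. ] 0.3 [0.4719 0.1524 0.1187]
1.0 [1.5 3.4 0.3] -0.6 [0.4825 0.1449 0.1187]
1.1 [1.8 4.  0.1] -0.2 [0.4937 0.1386 0.1187]
1.2 [1.5 4.7 0.4] -0.3 [0.5055 0.1334 0.1187]
1.3 [2.  5.2 0.2] 0.5 [0.5178 0.1294 0.1187]
1.4 [0.7 5.3 0.8] -0.2 [0.5303 0.1266 0.1187]
1.5 [-0.1  5.5  0.6] -0.4 [0.5431 0.1252 0.1188]
1.53 [-0.2  5.2  2. ] -0.4 [0.5465 0.125  0.1187]
1.55 [-2.4  6.1  2.6] -2.5 [0.5488 0.1249 0.1187]
33.1833
```

Run:
```python
import h
from h import *
h.PIV[:]=[.5515,.2535]; f0=np.array([.4,-1.2,7.2])
for a in np.arange(1.56,1.66,.01):
    bot.servo_line(lp(a,.118),down(min(a,1.571)-np.pi/2),velocity=.04); bot.dwell(.1)
    o=get_obs(); f=o['wrist_force']-f0; print(round(a,2),f.round(1),round(f@tang(a),1),o['position'].round(4))
    if f@tang(a)<-25: break
cam('wrist','w9');cam('scene','s9');print(o['time_s'])
```

```text
1.56 [-3.1  6.5  3. ] -3.1 [0.5498 0.1249 0.1187]
1.57 [-2.9  6.1  4.2] -2.9 [0.551  0.1249 0.1187]
1.58 [-8.8  7.2  8.7] -8.7 [0.5511 0.1249 0.1187]
1.59 [-14.    6.8  12.1] -13.9 [0.551  0.1248 0.1185]
1.6 [-19.    6.8  16.6] -18.7 [0.5512 0.1248 0.1185]
1.61 [-23.9   7.2  20.9] -23.6 [0.5512 0.1248 0.1184]
1.62 [-28.3   7.3  24.1] -27.9 [0.5512 0.1248 0.1183]
35.6333
```

View pics/w9.png

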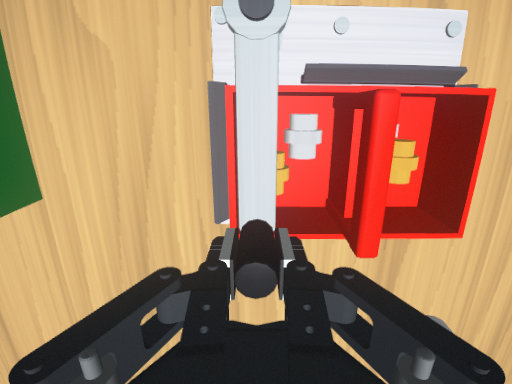

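Run:
```python
from h import *
hand.move_gripper(.05)
p=get_obs()['position'];print(p)
bot.servo_line([p[0],p[1],.28],velocity=.15)
cam('wrist','w10')
bot.reach([.35,-.45,.3],down(-1.0))
cam('top','t10');cam('scene','s10');print(get_obs()['time_s'],F())
c=load('w10');print(proj(c,[[.5515,.1235,.138],[.5515,.2535,.09]]))
im=cv2.imread('pics/t10.png');a=cv2.resize(im[100:230,100:270],None,fx=4.4,fy=4.4,interpolation=cv2.INTER_CUBIC);cv2.imwrite('pics/t10c.png',a)
im=cv2.imread('pics/s10.png');a=cv2.resize(im[130:280,180:390],None,fx=3.7,fy=3.7,interpolation=cv2.INTER_CUBIC);cv2.imwrite('pics/s10c.png',a)
```

```text
[0.55787838 0.12371078 0.11769633]
39.6917 [ 0.2 -0.3 -0.6]
[[251.12488152 184.06074947]
 [251.34486089  55.40759036]]
```

View pics/w10.png

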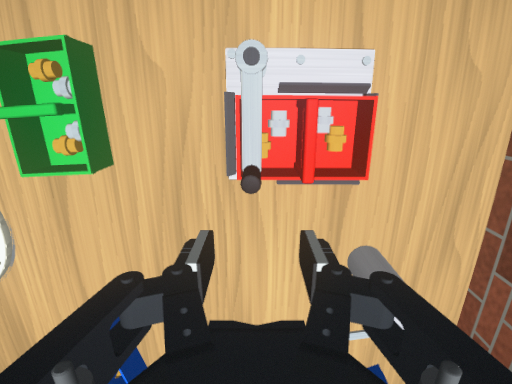

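View pics/t10c.png

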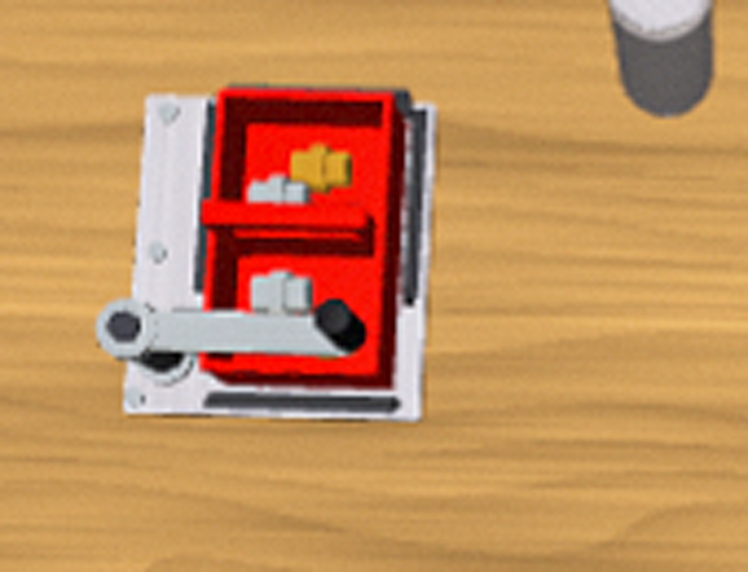

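View pics/s10c.png

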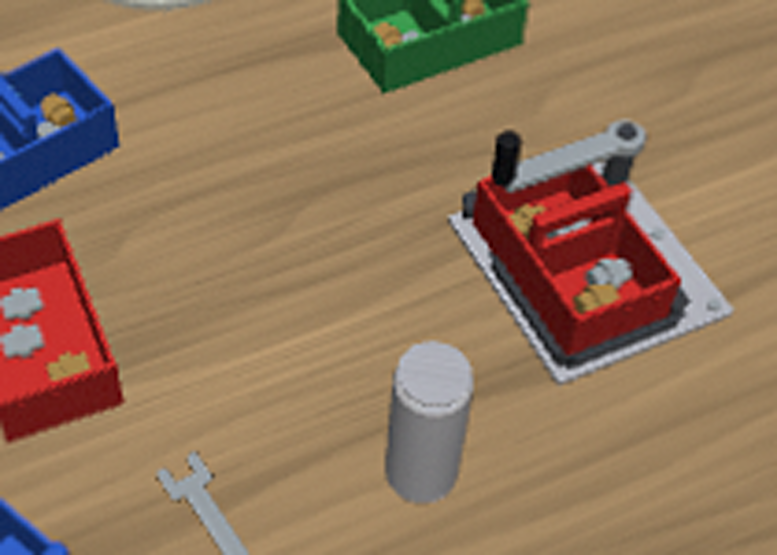

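View pics/t10.png

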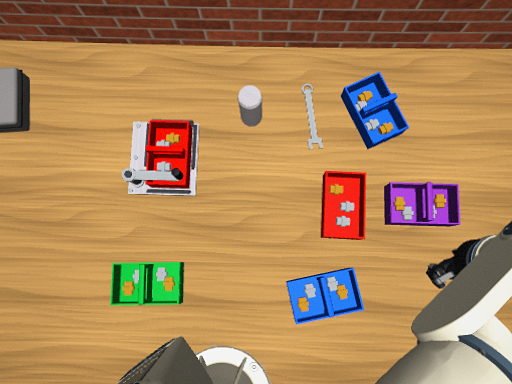

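```bash
python3 -c "
from h import *
print(hand_in(), get_obs()['time_s'])"
```

```text
the job is handed in; nothing more can be done
the job is handed in; nothing more can be done
```

The job is done and handed in at about 40 s of the 69 s allowed. The kit bin is in the nest, released, and the lever is home against its locked stop. Hand-in gives no verdict, so this rests on my own checks.

- **Lever opened first:** I gripped the post and swung it back until the force rose stiffly to about 24 N at the open stop. Later wrist images still showed it lying along the carrier's −x.
- **Bin placed:** I took the red bin with the bar (top image about 252, 213), not the plain red one at 344, 205. It made contact at TCP height 94.5 mm, against 94.4 mm expected for the nest floor. The last approach was in 1 mm steps and the contact force about 7 N. After release the wrist image showed it level and between the curbs.
- **Lever locked:** I turned it through about 1.57 rad. The force then rose stiffly to 28 N with no further movement. After letting go, the post was within about 1 px of where the locked position should appear.
- **Bystanders:** the plain bin, can and wrench sit at the same pixels in the final top image as in the first one.
- **Disagreements:** the top and wrist views differed by 2–3 mm on the plate and bin, and the wrist views by up to 3 mm on the plate's x. That is within the nest's 5 mm clearance. I did not measure the final bin height directly. Assuming a 70 mm rim height, the rim measured 168–172 mm by 105–107 mm, against 170 by 104 mm given.

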